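# Release the dish rack's spring catch and slide its draining wing out

### The arm

A 6-joint arm with a two-finger parallel gripper is mounted at the origin on a cart in front of the work surface, level with it; the furniture and walls round the work are solid. World frame = base frame: x ahead of the robot, y to its left, z up, the work surface at z = 0. Lengths are in m, angles in rad, forces in N, time in s.
With the tool pointing down it reaches from about 0.25 to 0.725 m from the base axis. Payload 4 kg.
Tool frame: the origin (TCP) lies midway between the tips of the shut fingers; the grasp point (between the pads) lies 19 mm behind it; z points along the fingers, y is the line along which they close (so a half turn about z gives the same grasp; the last joint's range is limited). The gripper opens to 85 mm and grips with 20 to 120 N. Pads are 22 mm wide; open, the fingers measure 114 mm over their backs; the gripper's body (76 mm by 85 mm) begins 54 mm behind the grasp point. The pads swing forward as they close: fully open they stand 13 mm farther back than shut.
Start: joints at [-1.117, 0.241, 0.005, 1.335, 0, 1.571], TCP at [0.219, -0.449, 0.231] pointing down, gripper open.
Joint ranges: [-2.72, 2.72], [-1.05, 1.87], [-1.09, 1.28], [-1.99, 2.15], [-1.42, 1.44], [-3.14, 3.14]. Speed limits (rad/s): [2.79, 2.79, 3.14, 3.14, 3.14, 3.14].

### API

Orientations are given as a 3x3 rotation matrix whose columns are the frame's x, y, z axes.
In Python, from workcell import r gives the robot as it stands. The module is installed in compiled form; this text tells all that it offers.
- The arm moves only by the shell command python3 -m creep 'ROWS' [FORCE]. ROWS is JSON, one flat list of numbers, 5 for each row, row after row: the shift along the world's x, y, z in mm, then the turn about the world's z in rad, then the closure in counts, from 0 (fully open) to 255 (shut). In form: [x, y, z, yaw, hand, x, y, z, yaw, hand, ...]. A call has 1 to 20 rows; each row shifts and turns the commanded pose from where the row before left it; what a row does not reach is not made up. A row lasts 1/12 s, in which the tool goes at most 41.7 mm and 7.16 degrees, less where a joint would pass 70% of its speed; a pose out of reach is approached as far as the arm can. A call with a gripper value outside its range is refused whole. The fingers move at their own pace and stop on an object; FORCE is the grip in N (left out, the last holds). Time passes only in rows, so rows that do not move let the fingers close. It gives the time, the measured TCP pose, the force, the opening and the grip force at its end, in the units of the state.
- r.get_obs(): the state, without advancing time (a new reading comes with each control period).
- r.capture(name): name is "scene" or "top" or "wrist"; returns the picture (384x512x3 uint8, red, green, blue); there is no depth.
- r.get_calibration(name): a dict with "fx", "fy", "cx", "cy" (pixels), "world_to_cam" (4x4, takes a point from world to camera coordinates). Camera axes: x right, y down, z forward; pixel columns grow to the right and rows downward; lengths in m; the calibration is good to about 2 mm. A picture is of the moment at which its call begins: read the wrist's pose just before it. get_calibration takes no time and is no camera call; for the wrist camera it gives the pose at the moment of the call.
- r.sign_off(): hands the job in; it is judged then, once.
The state is a dict: "time": time; "qpos": joint angles; "qd": joint speeds; "effort": joint torques, N m; "tool_pos": TCP position; "tool_rot": TCP orientation; "contact_force": force on the tool from outside, world axes, zero at the start; "moment": the same for the moment, N m; "width": finger opening in m; "grasp_force": force on a finger pad.
Only numpy, scipy, OpenCV 4.12 (cv2) and the standard library are available. Lean on these libraries where they do the work, as an engineer would, in place of code of your own. Each camera call takes 0.05 s, during which the arm holds its last target. There are 200 camera calls.

### The job

Extend the draining wing of the steel dish rack: with the fingertips press down the spring catch (the ribbed cap at the rack's front right corner) and, while holding it down, push the wing's end plate outward so that the wing slides past the catch. Then push the wing on, gently, until it is fully out and the catch has sprung up again and locked it. Only press and push: do not pinch the end plate, do not touch the glass that rides on the wing, and leave the other things standing where they are.

Things in the scene. Friction and masses are not known exactly. Their poses are not given: they have to be found in the camera images.
- rack: Steel dish rack, fixed to the worktop, 228 mm deep (x) by 284 mm long (y). Origin: centre of its underside. x points to its back, away from the robot; y to its left end; z up. Front track: front face at x -0.121, top at z 0.049. Plate basket on the left part: x -0.087 to 0.113, y -0.033 to 0.139, 100 mm high; plates in it reach 200 mm.
- catch_slide (a joint): How far the spring catch is pressed down, m: 0 up (locking), 0.009 fully down; 0.0065 or more frees the wing. The spring resists with 3 N at first, 6 N at the bottom. Once the wing has moved 5 mm its rail keeps the catch down (about 0.007) until the far notch arrives, where it springs up by itself and locks.
- catch: Ribbed plastic cap of the catch, on the rack's front near the right end; moves only down and up. Flat top 34 mm (rack x) by 52 mm (rack y); origin at the top's centre, 56 mm above the worktop when up; axes as the rack's. With the wing shut, the end plate's inner face is 32 mm from this origin towards rack -y, 6 mm beyond the cap's edge.
- wing_slide (a joint): How far the draining wing is slid out, m: 0 shut, as it starts; 0.140 fully out and locked (end stop at 0.141). It slides level along rack -y (to the right), with 2 to 4 N of friction, and cannot be lifted out of its tracks.
- wing: Upright steel plate across the wing's right end, part of it: 9 mm thick at its rolled top edge, 17 to 80 mm above the worktop. Origin on its inner face (the one towards rack +y), 60 mm above the worktop, level with the cap in rack x; the plate runs 34 mm to the front (rack -x) and 258 mm to the back of it. Pushed on this face towards rack -y it slides the wing out.
- glass: Loose drinking glass standing mouth down on the wing's grid, 76 mm wide, 86 mm high, its underside 41.5 mm above the worktop; origin at the centre of its underside. It rides out with the wing and must not be touched.
- tall_mug: Loose tall mug, 82 mm wide (114 mm over the handle), 97 mm high, standing in the rack's plate basket, underside 66 mm above the worktop; origin near the centre of its underside. Bystander.
- cup: Loose low cream cup on the hob, 65 x 93 x 50 mm; origin at its underside. Bystander.
- mill: Loose grey grinder mill, 44 mm wide, 90 mm high, at the right on the worktop; origin at its underside. Bystander.
- striped_cup: Loose low cup with ribbed bands, 63 x 87 x 52 mm, at the right on the worktop; origin at its underside. Bystander.
- teaspoon: Loose teaspoon, 130 mm long, lying on the sink's draining board; origin at the middle of its underside. Bystander.
- fish_tin: Loose flat oblong tin, 63 x 105 x 26 mm, lying on the hob to the left of the rack; origin at the centre of its underside. Bystander.

How it is judged:
On the way, in this order (a step that is already met when the one before it is completed fails the run):
1. the catch is pressed down with the fingertips while the wing is still shut (value of joint catch_slide above 0.0062 m and value of joint wing_slide below 0.004 m and contact force between the fingers and catch above 1 N), for 0.05 s.
2. the wing is slid past the tooth while the fingertips still hold the catch down (value of joint wing_slide between 0.004 and 0.04 m and value of joint catch_slide above 0.005 m and contact force between the fingers and catch above 0.3 N).
At the end, for the whole second after the job is handed in: The wing is out to its locked position (137 to 143 mm), the catch has sprung up into the far notch (less than 1.5 mm down), and the glass stands upright and still on the wing's grid, having ridden out with it (value of joint wing_slide between 0.137 and 0.143 m and value of joint catch_slide below 0.0015 m and velocity of joint wing_slide below 0.01 m/s and angle between glass's own z axis and vertical below 0.1 rad and z of glass in the frame of rack between 0.038 and 0.046 m and y of glass in the frame of rack below -0.17 m and linear speed of glass below 0.02 m/s); the robot touches nothing.
It fails at once if the glass is touched by the robot (contact force between any of the fingers, the arm and glass above 0.5 N).
It fails at once if the glass is lifted, tipped or dropped (height (world z) of glass above 0.055 m or height (world z) of glass below 0.03 m or angle between glass's own z axis and vertical above 0.35 rad).
It fails at once if a bystander is moved (distance of any of tall_mug, cup, mill, striped_cup, teaspoon, fish_tin from where it was at the start of the episode above 0.015 m).
It fails at once if the end plate is pinched: the fingers press on both its faces at once (contact force between the fingers and plate_inside above 1 N and contact force between the fingers and plate_outside above 1 N).
It also fails if it takes over 35 s, if anything falls off the work surface, if the arm or the gripper's body presses on something with over 40 N, if the wrist force passes 120 N, or if a joint passes its speed limit or range.

## Working session

There is one attempt and no reset: what is moved stays moved. The work goes in short steps, Python scripts to look and compute and a shell command to move; the robot and the scene stay as the last step left them, time stands still between calls to the robot, and variables do not carry over. Pictures are saved under pics/ and viewed, at most 10 in all, crops included, and the job is handed in when it is done.

```bash
mkdir -p pics; python3 - <<'E'
from workcell import r
import cv2
o=r.get_obs();print(o['time'],o['tool_pos'],o['tool_rot'],o['width'],o['contact_force'])
for n in("scene","top","wrist"):
    c=r.get_calibration(n);im=r.capture(n)
    cv2.imwrite(f"pics/{n}0.png",im[:,:,::-1]);print(n,c)
E
```

```text
0.0 [ 0.218911   -0.4488357   0.23040017] [[ 8.98799881e-01  4.38358151e-01 -9.51563802e-04]
 [ 4.38359183e-01 -8.98797906e-01  1.88428100e-03]
 [-2.92736162e-05 -2.11071827e-03 -9.99997772e-01]] 0.08539431713586572 [ 0.06049096 -0.92965736 -0.98401478]
scene {'fx': 459.26683892109753, 'fy': 459.26683892109753, 'cx': 251.3247019785636, 'cy': 200.0313542751475, 'world_to_cam': array([[ 0.54489801, -0.83840224, -0.0129551 , -0.3504473 ],
       [-0.33155251, -0.20124144, -0.92172383,  0.27730067],
       [ 0.77016822,  0.50654078, -0.38763043,  1.50832189],
       [ 0.        ,  0.        ,  0.        ,  1.        ]])}
top {'fx': 367.2884578028759, 'fy': 367.2884578028759, 'cx': 255.76122584979595, 'cy': 187.75008821605013, 'world_to_cam': array([[-0.29507428, -0.95542704, -0.00950465,  0.14274809],
       [-0.88607866,  0.27735146, -0.37140378,  0.54936647],
       [ 0.35748535, -0.10116984, -0.9284228 ,  1.39497309],
       [ 0.        ,  0.        ,  0.        ,  1.        ]])}
wrist {'fx': 305.3956436329611, 'fy': 305.3956436329611, 'cx': 259.1471891939199, 'cy': 197.76406748632706, 'world_to_cam': array([[ 0.43798353, -0.89897967, -0.00244751, -0.4992494 ],
       [-0.86096862, -0.42024474,  0.28657878, -0.03690896],
       [-0.25865704, -0.12340956, -0.95805356,  0.37948003],
       [ 0.        ,  0.        ,  0.        ,  1.        ]])}
```

View pics/top0.png

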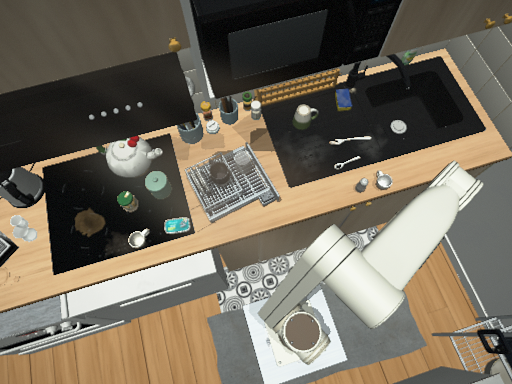

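View pics/scene0.png

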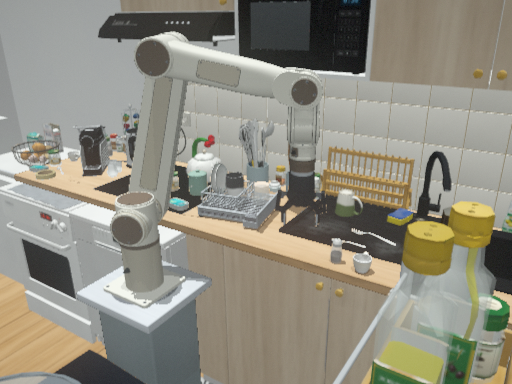

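The top view shows the rack around (232,182), with the dark cap near (268,198), the glass at (242,157), and the mill and striped cup at (362,185) and (384,180). I'll enlarge it.

```bash
python3 - <<'E'
import cv2,numpy as np
a=cv2.imread('pics/top0.png')[140:225,180:285];b=cv2.imread('pics/scene0.png')[165:240,190:300]
a=cv2.resize(a,None,fx=7,fy=7,interpolation=cv2.INTER_CUBIC);b=cv2.resize(b,None,fx=7,fy=7,interpolation=cv2.INTER_CUBIC)
for im,x0,y0 in((a,180,140),(b,190,165)):
    for k in range(0,im.shape[1],70):cv2.putText(im,str(x0+k//7),(k,10),0,.4,(0,0,255));cv2.line(im,(k,0),(k,4),(0,0,255))
    for k in range(0,im.shape[0],70):cv2.putText(im,str(y0+k//7),(0,k+4),0,.4,(0,0,255))
cv2.imwrite('pics/a.png',a);cv2.imwrite('pics/b.png',b)
E
```

```text
(no output)
```

View pics/a.png

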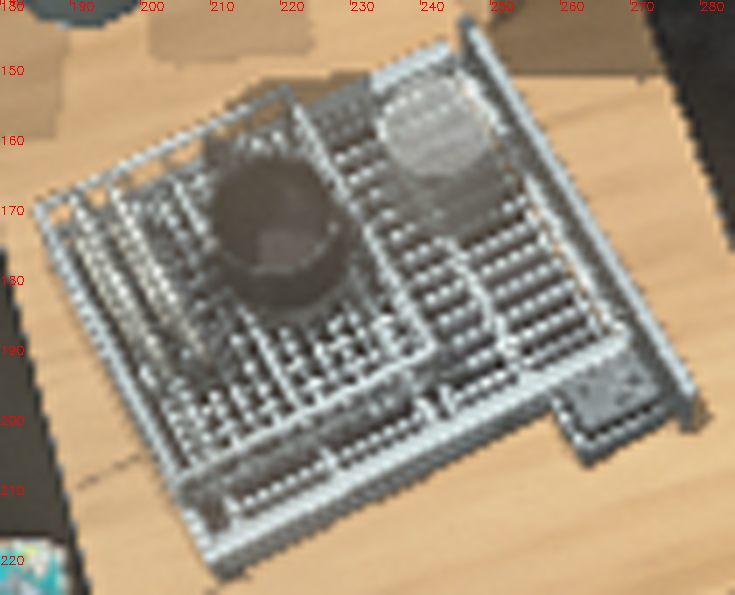

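View pics/b.png

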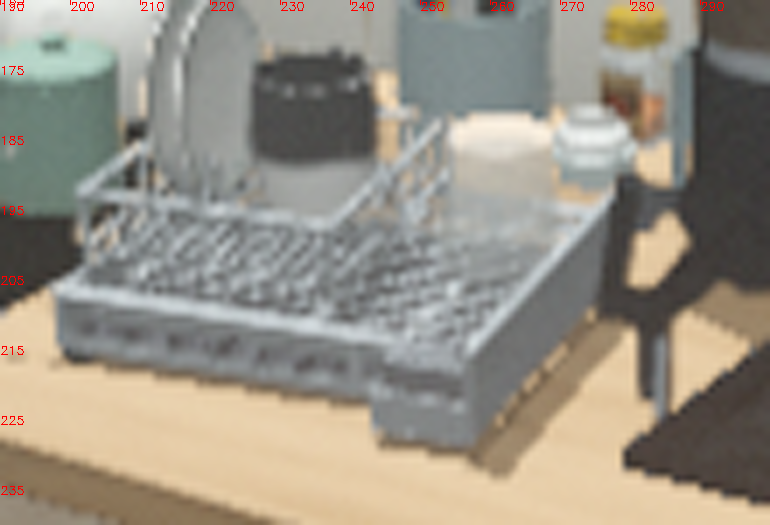

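The crop shows the cap's top between about (258,197), (262,203), (273,198) and (269,192). The plate's top edge runs from (246,143) to (278,196), and the glass sits at the far end.

```bash
cat > h.py <<'E'
import numpy as np
from workcell import r
def ray(c,uv):
    T=c['world_to_cam'];R=T[:3,:3];o=-R.T@T[:3,3]
    return o,R.T@np.array([(uv[0]-c['cx'])/c['fx'],(uv[1]-c['cy'])/c['fy'],1])
def plane(c,uv,z):
    o,d=ray(c,uv);return o+d*(z-o[2])/d[2]
def tri(c1,u1,c2,u2):
    o,d=ray(c1,u1);p,e=ray(c2,u2);s=np.linalg.lstsq(np.stack([d,-e],1),p-o,rcond=None)[0]
    a=o+s[0]*d;b=p+s[1]*e;return (a+b)/2,np.linalg.norm(a-b)
def proj(c,P):
    q=c['world_to_cam'][:3,:3]@P+c['world_to_cam'][:3,3];return c['fx']*q[0]/q[2]+c['cx'],c['fy']*q[1]/q[2]+c['cy']
E
python3 - <<'E'
from h import *
np.set_printoptions(precision=4,suppress=True)
c=r.get_calibration('top');s=r.get_calibration('scene')
for u in((258,197),(262.5,204),(274,198),(269,192)):print('cap',plane(c,u,.056))
A=plane(c,(246,143),.08);B=plane(c,(278,196),.08);print(A,B,np.linalg.norm(A-B),np.degrees(np.arctan2(*(A-B)[1::-1])))
A=plane(c,(209,219),.049);B=plane(c,(269,188.5),.049);print(A,B,np.linalg.norm(A-B),np.degrees(np.arctan2(*(A-B)[1::-1])))
for n,t,q in(('plate front',(278,196),(256.5,214)),('plate back',(246,143),(277,192)),('rackFL',(209,219),(197.5,206))):print(n,tri(c,t,s,q))
print('glass',plane(c,(241.5,157),.1275))
E
```

```text
cap [ 0.5437 -0.0289  0.056 ]
cap [ 0.5085 -0.0375  0.056 ]
cap [ 0.5194 -0.0915  0.056 ]
cap [ 0.5513 -0.0798  0.056 ]
[ 0.7917 -0.0511  0.08  ] [ 0.5147 -0.1064  0.08  ] 0.28240266544174136 11.284967026935341
[0.5141 0.1919 0.049 ] [ 0.569  -0.0857  0.049 ] 0.2829627216229388 101.182765815843
plate front (array([ 0.516 , -0.1074,  0.0782]), np.float64(0.001750538192146125))
plate back (array([ 0.7932, -0.048 ,  0.0681]), np.float64(0.012171698741459718))
rackFL (array([0.5147, 0.1924, 0.0459]), np.float64(0.0012976743359605829))
glass [ 0.7085 -0.0085  0.1275]
```

```bash
python3 -m creep '[20,25,-4,0.085,255,20,25,-4,0.085,255,20,25,-4,0.085,255,20,25,-4,0.085,255,20,25,-4,0.085,255,20,25,-4,0.085,255,20,25,-4,0.085,255,20,25,-4,0.085,255,20,25,-4,0.085,255,20,25,-4,0.085,255,20,25,-4,0.085,255,20,25,-4,0.085,255,20,25,-4,0.085,255,20,25,-4,0.085,255,20,25,-4,0.085,255,12,15,0,0.037,255,0,0,0,0,255,0,0,0,0,255]' 20
python3 - <<'E'
from h import *
import cv2,json
o=r.get_obs();c=r.get_calibration('wrist');im=r.capture('wrist')
cv2.imwrite('pics/w1.png',im[:,:,::-1]);cv2.imwrite('pics/w1b.png',cv2.resize(im[:,:,::-1],(800,600),interpolation=cv2.INTER_CUBIC))
c['world_to_cam']=c['world_to_cam'].tolist();json.dump(c,open('w1.json','w'))
print(o['time'],o['tool_pos'],o['tool_rot'],o['qpos'],o['contact_force'])
E
```

```text
time: 1.65
tool_pos: [0.5312, -0.0585, 0.1706]
tool_rot: [[-0.195, 0.981, -0.002], [0.981, 0.195, -0.0], [0.0, -0.002, -1.0]]
contact_force: [-0.3, -0.1, 0.1]
width: -0.0
grasp_force: 0.0
1.65 [ 0.53117056 -0.05851099  0.17057775] [[-1.95469339e-01  9.80708626e-01 -1.52579236e-03]
 [ 9.80709811e-01  1.95469202e-01 -2.40193322e-04]
 [ 6.26857530e-05 -1.54330997e-03 -9.99998807e-01]] [-1.09482195e-01  3.42506760e-01 -1.60761769e-02  1.21370380e+00
 -4.05468832e-04  1.26457839e+00] [-0.25853792 -0.12931474  0.05644275]
```

View pics/w1b.png

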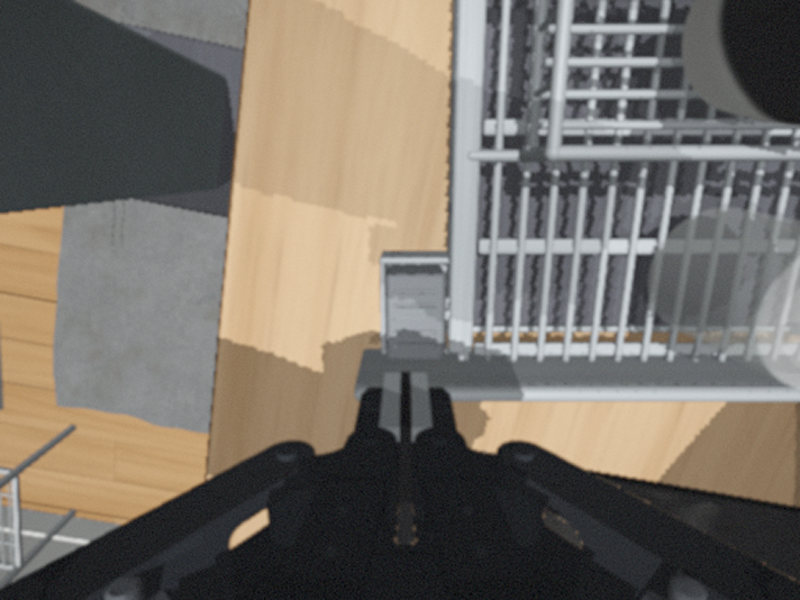

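The wrist view shows the cap's top from (386,262) to (446,~352) in the enlarged picture. The plate's inner face spans rows 350–388, with its top edge at 388–400. The closed fingertips are at about (405,375), and the view is square to the rack.

```bash
python3 - <<'E'
from h import *
import json
np.set_printoptions(precision=4,suppress=True)
c=json.load(open('w1.json'));c['world_to_cam']=np.array(c['world_to_cam']);k=1.5625
a=np.radians(11.2);X=np.array([np.cos(a),np.sin(a),0]);Y=np.array([-X[1],X[0],0])
T=np.array([.5312,-.0585,0])
def f(n,u,z):
    p=plane(c,(u[0]/k,u[1]/k),z);print(n,p,'rel TCP rack x,y mm',(p-T)@X*1e3,(p-T)@Y*1e3)
for z in(.056,):
    f('cap L+y',(386,262),z);f('cap R+y',(446,262),z);f('cap L near plate',(386,350),z)
    f('capL rim',(383,253),z)
f('plate top in',(440,388),.08);f('plate top in far',(780,390),.08);f('plate left',(357,390),.08)
f('track front',(452,150),.049);f('track front',(450,320),.049)
t=r.get_calibration('top')
# height check by triangulation wrist/top
for n,u,v in(('plate front outer',(356,397),(277.5,197)),('cap FL',(384,256),(262.5,204.5))):print(n,tri(c,(u[0]/k,u[1]/k),t,v))
print(np.array(proj(c,np.array([.5312,-.0585,.1706])))*k)
E
```

```text
cap L+y [ 0.5167 -0.0383  0.056 ] rel TCP rack x,y mm -10.291705104949337 22.580987301742738
cap R+y [ 0.5488 -0.0319  0.056 ] rel TCP rack x,y mm 22.469332527907977 22.6165085310608
cap L near plate [ 0.5262 -0.0889  0.056 ] rel TCP rack x,y mm -10.834681274447156 -28.892230667084565
capL rim [ 0.5142 -0.0338  0.056 ] rel TCP rack x,y mm -11.868894027919342 27.534857614343984
plate top in [ 0.5578 -0.0952  0.08  ] rel TCP rack x,y mm 18.93182442455051 -41.199049848275365
plate top in far [ 0.7368 -0.0607  0.08  ] rel TCP rack x,y mm 201.2236984766288 -42.09866423509647
plate left [ 0.5143 -0.1051  0.08  ] rel TCP rack x,y mm -25.60157981169849 -42.44583851532946
track front [0.5397 0.0256 0.049 ] rel TCP rack x,y mm 24.70529013463252 80.88168098705131
track front [ 0.5595 -0.0661  0.049 ] rel TCP rack x,y mm 26.26493955900986 -12.923036145963094
plate front outer (array([ 0.5124, -0.1047,  0.0838]), np.float64(0.006348253406955584))
cap FL (array([ 0.5148, -0.0399,  0.0306]), np.float64(0.0003387844232834585))
[404.2257 396.3161]
```

```bash
python3 -m creep '[2,-4,-15,0,255,2,-4,-20,0,255,2,-4,-20,0,255,1,-1,-20,0,255,0,0,-20,0,255,0,0,-10,0,255,0,0,-4,0,255,0,0,0,0,255,0,0,0,0,255]'
```

```text
time: 2.45
tool_pos: [0.5385, -0.0729, 0.0632]
tool_rot: [[-0.193, 0.981, 0.001], [0.981, 0.193, -0.0], [-0.0, 0.001, -1.0]]
contact_force: [0.2, -0.5, -0.1]
width: -0.0002
grasp_force: 0.0
```

```bash
python3 -m creep '[0,0,-2,0,255,0,0,-2,0,255,0,0,-2,0,255,0,0,-2,0,255,0,0,0,0,255,0,0,0,0,255]'
```

```text
time: 2.95
tool_pos: [0.5387, -0.0724, 0.0548]
tool_rot: [[-0.194, 0.981, 0.001], [0.981, 0.194, -0.0], [-0.0, 0.001, -1.0]]
contact_force: [0.6, -1.1, 2.5]
width: -0.0
grasp_force: 1.4
```

```bash
python3 -m creep '[0,0,-2,0,255,0,0,-2,0,255,0,0,-2,0,255,0,0,-1,0,255,0,0,0,0,255,0,0,0,0,255]'
```

```text
time: 3.45
tool_pos: [0.5388, -0.0724, 0.0476]
tool_rot: [[-0.194, 0.981, 0.001], [0.981, 0.194, -0.0], [-0.0, 0.001, -1.0]]
contact_force: [0.2, 0.8, 4.4]
width: 0.0
grasp_force: 2.7
```

```bash
python3 -m creep '[0,0,-0.7,0,255,0,0,0,0,255,0,0,0,0,255]'
```

```text
time: 3.7
tool_pos: [0.5388, -0.0724, 0.0471]
tool_rot: [[-0.194, 0.981, 0.001], [0.981, 0.194, -0.0], [-0.0, 0.001, -1.0]]
contact_force: [-0.2, 0.0, 5.8]
width: 0.0
grasp_force: 3.0
```

```bash
python3 -m creep '[0.4,-2,0,0,255,0.4,-2,0,0,255,0.4,-2,0,0,255,0.4,-2,0,0,255,0,0,0,0,255]'
```

```text
time: 4.12
tool_pos: [0.5399, -0.0787, 0.047]
tool_rot: [[-0.195, 0.981, 0.0], [0.981, 0.195, 0.004], [0.004, 0.001, -1.0]]
contact_force: [-1.1, 5.1, 7.4]
width: -0.0001
grasp_force: 3.8
```

```bash
python3 -m creep '[0.4,-2,0,0,255,0.4,-2,0,0,255,0,0,0,0,255]'
```

```text
time: 4.37
tool_pos: [0.5406, -0.0827, 0.047]
tool_rot: [[-0.195, 0.981, 0.0], [0.981, 0.195, 0.004], [0.004, 0.001, -1.0]]
contact_force: [-0.8, 4.2, 7.2]
width: 0.0004
grasp_force: 3.8
```

```bash
python3 -m creep '[0.4,-2,0,0,255,0.4,-2,0,0,255,0,0,0,0,255]'; python3 -m creep '[0.4,-2,0,0,255,0.4,-2,0,0,255,0,0,0,0,255]'
python3 - <<'E'
from h import *
import cv2,json
c=r.get_calibration('wrist');im=r.capture('wrist')
cv2.imwrite('pics/w2.png',im[:,:,::-1]);cv2.imwrite('pics/w2b.png',cv2.resize(im[150:360,180:460,::-1],(800,600),interpolation=cv2.INTER_CUBIC))
E
```

```text
time: 4.62
tool_pos: [0.5414, -0.0867, 0.047]
tool_rot: [[-0.195, 0.981, 0.0], [0.981, 0.195, 0.004], [0.004, 0.001, -1.0]]
contact_force: [-0.6, 4.5, 7.9]
width: 0.0
grasp_force: 3.8
time: 4.87
tool_pos: [0.5421, -0.0902, 0.047]
tool_rot: [[-0.195, 0.981, 0.0], [0.981, 0.195, 0.005], [0.005, 0.001, -1.0]]
contact_force: [-1.4, 5.6, 8.1]
width: 0.0004
grasp_force: 4.0
```

View pics/w2b.png

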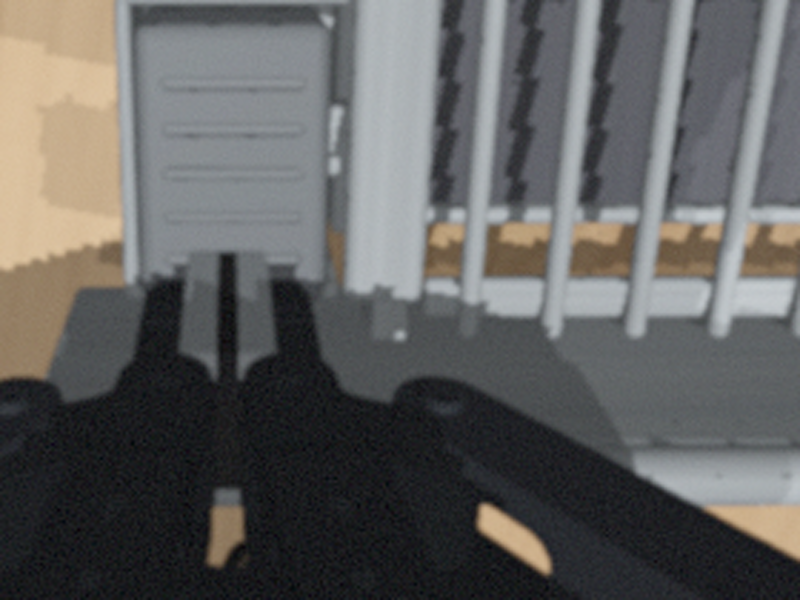

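The fingertips still sit on the cap's last ribbed end, with the cap edge at row 280 and the fingers' rear edge at row 255. The plate's top edge is at rows 447–500.

```bash
python3 - <<'E'
from h import *
c=r.get_calibration('wrist')
a=np.radians(11.2);X=np.array([np.cos(a),np.sin(a),0]);Y=np.array([-X[1],X[0],0]);T=np.array([.5312,-.0585,0])
for n,u,v,z in(('top inner',700,450,.08),('top outer',700,500,.08),('cap -y edge',145,282,.047),('cap +y',200,20,.047),('finger rear',225,253,.047)):
    p=plane(c,(180+u*.35,150+v*.35),z);print(n,(p-T)@X*1e3,(p-T)@Y*1e3)
c1=__import__('json').load(open('w1.json'));c1['world_to_cam']=np.array(c1['world_to_cam'])
for v in(377,388,400):
    p=plane(c1,(600/1.5625,v/1.5625),.08);print(v,(p-T)@Y*1e3)
o=r.get_obs();print((o['tool_pos']-T)@Y*1e3)
E
```

```text
top inner 74.22308705421193 -41.39708256210135
top outer 75.56117449065383 -50.10322017937418
cap -y edge -9.767458402221571 -30.39186131981623
cap +y 0.4632103349832971 16.71060271523359
finger rear 4.570790320688272 -24.751337861565673
377 -34.64578451235313
388 -41.068507361660885
400 -48.18196568894354
-33.2321565511981
```

```bash
python3 -m creep '[0.4,-2,0,0,255,0,0,0,0,255]'; python3 -m creep '[0.4,-2,0,0,255,0,0,0,0,255]'
python3 - <<'E'
from h import *
import cv2,json
T=np.array([.5312,-.0585,0]);a=np.radians(11.2);Y=np.array([-np.sin(a),np.cos(a),0])
c=r.get_calibration('wrist');im=r.capture('wrist')
cv2.imwrite('pics/w3.png',im[:,:,::-1])
for f in('pics/w1.png','pics/w2.png','pics/w3.png'):
    g=cv2.imread(f,0).astype(int)
    x=425 if '1' not in f[5:] else 425
    print(f,[int(g[v,x-8:x+9].mean()) for v in range(220,340)][:: 1] if 0 else '', [(v,int(d)) for v,d in zip(range(220,339),np.diff([g[v,x-8:x+9].mean() for v in range(220,340)])) if abs(d)>14])
print((r.get_obs()['tool_pos']-T)@Y*1e3)
E
```

```text
time: 5.08
tool_pos: [0.5425, -0.0921, 0.047]
tool_rot: [[-0.195, 0.981, -0.0], [0.981, 0.195, 0.005], [0.005, 0.001, -1.0]]
contact_force: [-1.2, 6.3, 7.9]
width: -0.0001
grasp_force: 4.0
time: 5.25
tool_pos: [0.5429, -0.0942, 0.0469]
tool_rot: [[-0.195, 0.981, -0.0], [0.981, 0.195, 0.005], [0.005, 0.001, -1.0]]
contact_force: [-0.8, 5.6, 8.1]
width: -0.0
grasp_force: 4.2
pics/w1.png  [(220, 15), (226, -22), (227, -24), (246, 22), (247, 22), (248, 16), (307, -20), (308, -33), (309, -31), (310, -15)]
pics/w2.png  [(221, 27), (222, 31), (223, 19), (226, -15), (227, -15), (233, -16), (247, 20), (248, 15), (259, -16), (260, -19), (307, 15), (323, -14), (324, -20), (325, -17), (328, -15), (329, -16)]
pics/w3.png  [(220, -16), (233, -17), (234, -14), (246, 14), (247, 20), (260, -20), (307, 15), (324, -20), (325, -19), (329, -17)]
-37.238213393795895
```

The plate's edge stayed fixed in the wrist image while the arm advanced 4 mm, so the wing is moving with the fingers, and they are still on the cap (8 N down). I'll keep going in small steps.

```bash
python3 -m creep '[0.2,-1,0,0,255,0,0,0,0,255]'; python3 -m creep '[0.2,-1,0,0,255,0,0,0,0,255]';python3 -m creep '[0.2,-1,0,0,255,0,0,0,0,255]'
```

```text
time: 5.47
tool_pos: [0.5431, -0.095, 0.0469]
tool_rot: [[-0.195, 0.981, -0.0], [0.981, 0.195, 0.005], [0.005, 0.001, -1.0]]
contact_force: [-0.7, 6.0, 7.4]
width: -0.0001
grasp_force: 3.9
time: 5.63
tool_pos: [0.5433, -0.0961, 0.0469]
tool_rot: [[-0.195, 0.981, -0.0], [0.981, 0.195, 0.005], [0.005, 0.001, -1.0]]
contact_force: [-1.4, 5.7, 7.4]
width: -0.0001
grasp_force: 3.9
time: 5.8
tool_pos: [0.5435, -0.0972, 0.0469]
tool_rot: [[-0.195, 0.981, -0.0], [0.981, 0.195, 0.005], [0.004, 0.001, -1.0]]
contact_force: [-0.4, 5.8, 6.8]
width: -0.0001
grasp_force: 3.8
```

```bash
python3 -m creep '[0.4,-2,0,0,255,0.4,-2,0,0,255,0,0,0,0,255]'; python3 -m creep '[0.4,-2,1,0,255,0.4,-2,2,0,255,0.4,-2,2,0,255,0.4,-2,2,0,255,0,0,0,0,255]'
python3 - <<'E'
from h import *
import cv2
c=r.get_calibration('wrist');im=r.capture('wrist')
cv2.imwrite('pics/w4b.png',cv2.resize(im[150:360,180:460,::-1],(800,600),interpolation=cv2.INTER_CUBIC))
E
```

```text
time: 6.05
tool_pos: [0.5445, -0.1025, 0.0467]
tool_rot: [[-0.195, 0.981, 0.0], [0.981, 0.195, 0.002], [0.002, 0.001, -1.0]]
contact_force: [0.2, 3.2, 4.3]
width: 0.0003
grasp_force: 2.3
time: 6.47
tool_pos: [0.5438, -0.1102, 0.0518]
tool_rot: [[-0.194, 0.981, -0.005], [0.981, 0.194, 0.003], [0.004, -0.004, -1.0]]
contact_force: [-1.5, 4.4, -1.7]
width: -0.0001
grasp_force: 2.4
```

View pics/w4b.png

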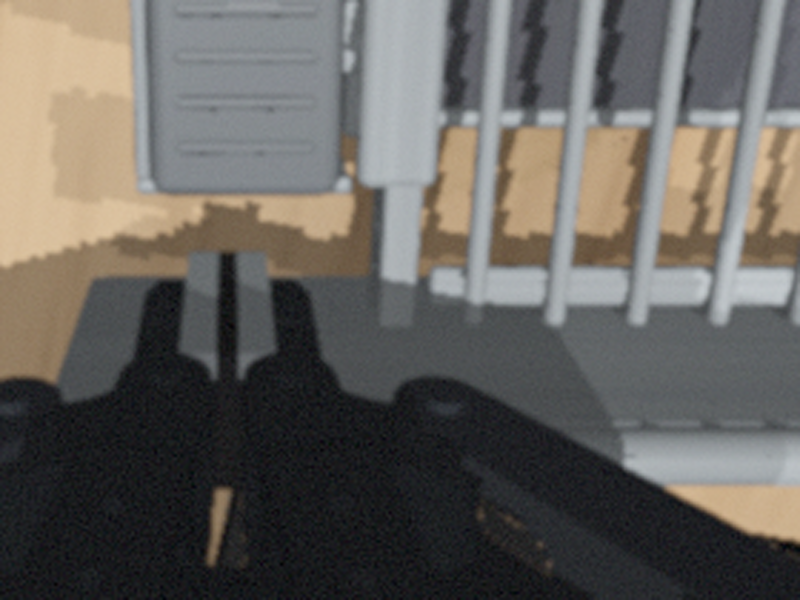

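The cap is clear of the fingers and still held down by the rail. The wing is about 20 mm out and riding with the fingers.

```bash
python3 -m creep '[0.2,-1,0,0,255,0.4,-2,0,0,255,0.6,-3,0,0,255,0.6,-3,0,0,255,0.6,-3,0,0,255,0.6,-3,0,0,255,0.6,-3,0,0,255,0.6,-3,0,0,255,0.6,-3,0,0,255,0.6,-3,0,0,255,0.6,-3,0,0,255,0.6,-3,0,0,255,0.6,-3,0,0,255,0.6,-3,0,0,255,0.6,-3,0,0,255,0.6,-3,0,0,255,0.6,-3,0,0,255,0.6,-3,0,0,255,0.4,-2,0,0,255,0.2,-1,0,0,255]'; python3 -m creep '[0.2,-1,0,0,255,0.4,-2,0,0,255,0.6,-3,0,0,255,0.6,-3,0,0,255,0.6,-3,0,0,255,0.6,-3,0,0,255,0.6,-3,0,0,255,0.6,-3,0,0,255,0.6,-3,0,0,255,0.6,-3,0,0,255,0.6,-3,0,0,255,0.6,-3,0,0,255,0.6,-3,0,0,255,0.4,-2,0,0,255,0.2,-1,0,0,255]'
python3 - <<'E'
from h import *
import cv2
np.set_printoptions(precision=4,suppress=True)
cv2.imwrite('pics/t5.png',cv2.resize(r.capture('top')[140:225,180:300,::-1],None,fx=6,fy=6,interpolation=cv2.INTER_CUBIC))
c=r.get_calibration('wrist');im=r.capture('wrist');cv2.imwrite('pics/w5.png',im[:,:,::-1])
E
```

```text
time: 8.18
tool_pos: [0.5549, -0.1648, 0.0521]
tool_rot: [[-0.194, 0.981, -0.004], [0.981, 0.194, 0.002], [0.002, -0.004, -1.0]]
contact_force: [-2.7, 4.3, -3.4]
width: -0.0
grasp_force: 2.4
time: 9.43
tool_pos: [0.5633, -0.2041, 0.0527]
tool_rot: [[-0.194, 0.981, -0.003], [0.981, 0.194, 0.001], [0.002, -0.003, -1.0]]
contact_force: [-3.3, 4.5, -2.5]
width: -0.0
grasp_force: 2.5
```

View pics/t5.png

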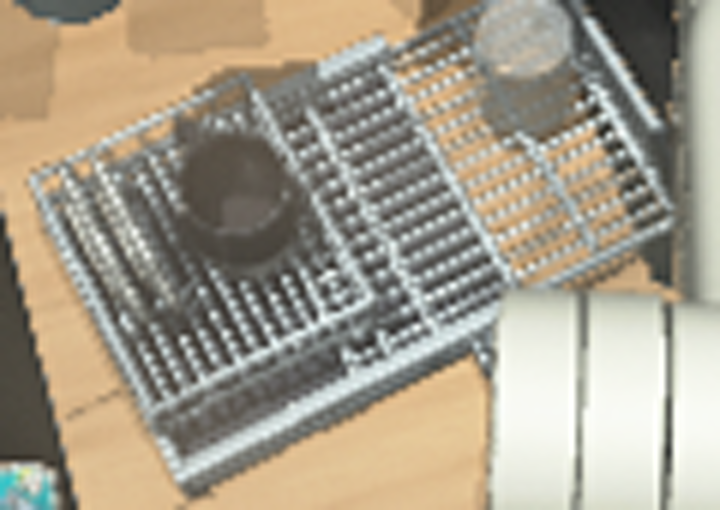

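The wing is out about 120 mm and the glass rides upright on it at (525,40) in the crop. I'll go on gently to the end stop, checking the force.

```bash
python3 -m creep '[0.2,-1,0,0,255,0.3,-1.5,0,0,255,0.3,-1.5,0,0,255,0.3,-1.5,0,0,255,0.3,-1.5,0,0,255,0.3,-1.5,0,0,255,0.3,-1.5,0,0,255,0,0,0,0,255]' | head -4; python3 -m creep '[0.2,-1,0,0,255,0.2,-1,0,0,255,0.2,-1,0,0,255,0,0,0,0,255]' | sed -n '2p;4p'; python3 -m creep '[0.2,-1,0,0,255,0.2,-1,0,0,255,0,0,0,0,255]'| sed -n '2p;6p'
```

```text
time: 10.2
tool_pos: [0.5659, -0.2143, 0.0532]
tool_rot: [[-0.194, 0.981, -0.001], [0.981, 0.194, 0.0], [0.0, -0.001, -1.0]]
contact_force: [-2.7, 4.0, -2.0]
tool_pos: [0.5667, -0.2173, 0.0534]
contact_force: [-3.8, 4.5, -3.5]
tool_pos: [0.5672, -0.2193, 0.0534]
grasp_force: 2.2
```

```bash
for i in 1 2; do :; done; python3 -m creep '[0.2,-1,0,0,255,0.2,-1,0,0,255,0,0,0,0,255]'| sed -n '2p;4p'; python3 -m creep '[0.2,-1,0,0,255,0.2,-1,0,0,255,0,0,0,0,255]'| sed -n '2p;4p'
python3 - <<'E'
from h import *
import cv2
im=r.capture('wrist');cv2.imwrite('pics/w6.png',cv2.resize(im[:,:,::-1],(800,600),interpolation=cv2.INTER_CUBIC))
E
```

```text
tool_pos: [0.5677, -0.2213, 0.0535]
contact_force: [-3.3, 3.7, -1.3]
tool_pos: [0.569, -0.2241, 0.054]
contact_force: [-1.5, 1.3, -0.9]
```

View pics/w6.png

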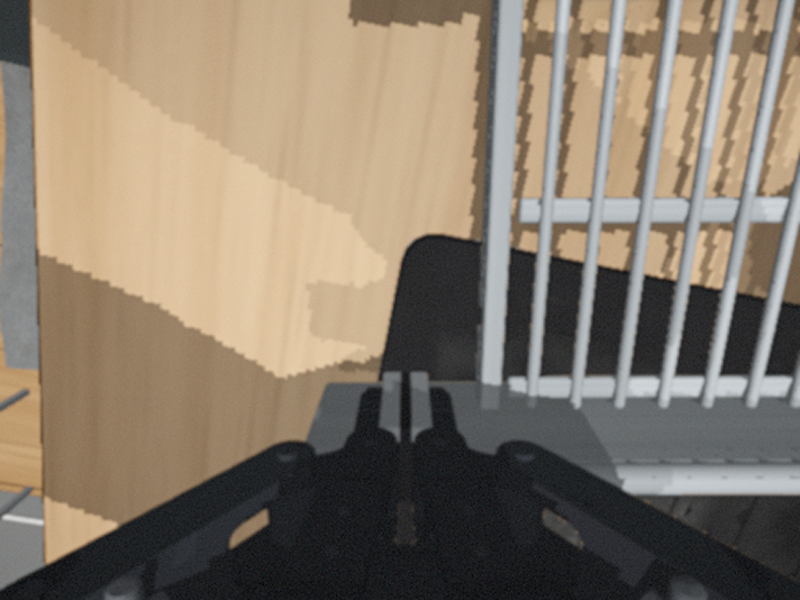

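The view shows the wing extended with the fingers at its inner face. The force dropped, perhaps as the notch was reached, so I'll check with a small push.

```bash
python3 -m creep '[0.2,-1,0,0,255,0,0,0,0,255]'| sed -n '2p;4p'; python3 -m creep '[0.2,-1,0,0,255,0,0,0,0,255]'| sed -n '2p;4p'
```

```text
tool_pos: [0.5697, -0.2252, 0.0544]
contact_force: [-0.4, 1.8, -1.0]
tool_pos: [0.5698, -0.2257, 0.0544]
contact_force: [0.6, 2.0, 1.1]
```

```bash
python3 -m creep '[0.2,-1,0,0,255,0,0,0,0,255]'| sed -n '2p;4p'; python3 -m creep '[0.2,-1,0,0,255,0,0,0,0,255]'| sed -n '2p;4p'
```

```text
tool_pos: [0.5698, -0.2257, 0.0544]
contact_force: [0.4, 4.8, 3.3]
tool_pos: [0.5698, -0.2257, 0.0544]
contact_force: [-1.3, 7.8, 4.2]
```

It's firmly stopped. I'll back off, rise, and look.

```bash
python3 -m creep '[-0.4,2,0,0,255,-0.8,4,0,0,255,-2,6,0,0,255,-2,6,0,0,255,0,0,10,0,255,0,0,20,0,255,0,0,25,0,255,0,0,30,0,255,-5,-10,30,0,255,-15,-20,20,0,255,-20,-25,10,0,255,-20,-25,5,0,255,-20,-25,0,0,255,-20,-25,0,0,255,-20,-25,0,0,255,-20,-25,0,0,255,-10,-10,0,0,255,0,0,0,0,255]'| sed -n '1,2p;4p'
python3 - <<'E'
from h import *
import cv2,json
a=r.capture('top')[135:230,180:306,::-1];b=r.capture('scene')[165:250,190:320,::-1]
f=lambda i:cv2.resize(i,(800,298*2) if 0 else (560,400),interpolation=cv2.INTER_CUBIC)
a=cv2.resize(a,(397,300),interpolation=cv2.INTER_CUBIC);b=cv2.resize(b,(403,300),interpolation=cv2.INTER_CUBIC)
w=r.capture('wrist')[:,:,::-1];w=cv2.resize(w,(400,300))
o=np.zeros((600,800,3),np.uint8);o[:300,:397]=a;o[:300,397:]=b;o[300:,:400]=w;cv2.imwrite('pics/f.png',o)
E
```

```text
time: 13.5
tool_pos: [0.4117, -0.4018, 0.2044]
contact_force: [0.4, 0.3, -0.4]
```

View pics/f.png

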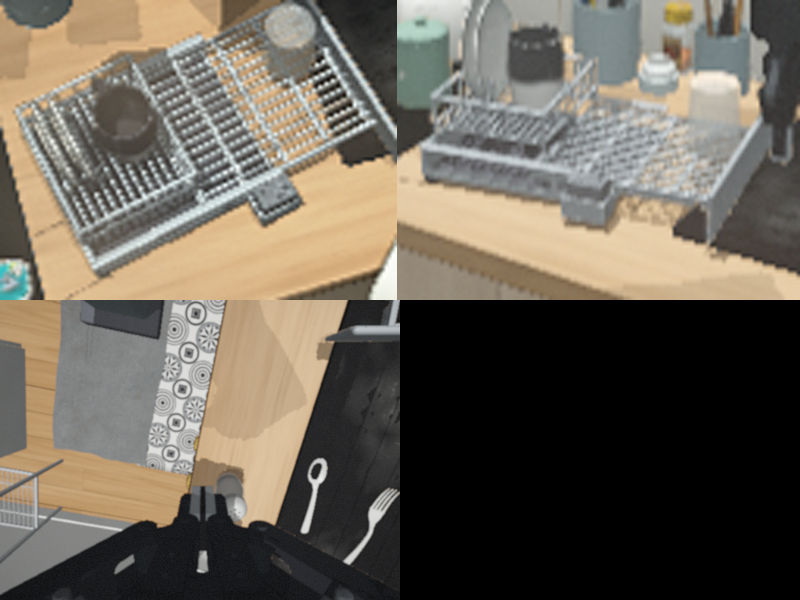

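The views show the wing fully out with the glass upright on it, the cap standing proud again, and the bystanders in place. I'll check the travel and cap height numerically against the first pictures.

```bash
python3 - <<'E'
from h import *
import cv2
s=r.get_calibration('scene')
A=plane(s,(256.5,214),.08)
a=np.radians(11.2);Y=np.array([-np.sin(a),np.cos(a),0])
print('expected plate corner px',proj(s,A-.140*Y),'at 137/120:',proj(s,A-.120*Y))
old=cv2.imread('pics/scene0.png',0);new=cv2.cvtColor(r.capture('scene'),cv2.COLOR_RGB2GRAY)
# cap region shift: template of initial cap
t=old[208:229,242:254];m=cv2.matchTemplate(new[200:238,236:262],t,cv2.TM_CCOEFF_NORMED);_,v,_,l=cv2.minMaxLoc(m);print('cap shift',l[0]-6,l[1]-8,v, m[:,6].round(2))
for i in range(206,230,1):print(i,old[i,244:252].mean().round(),new[i,244:252].mean().round(),end=' | ')
t=old[190:216,262:274]
C=plane(s,(249,213),.056);print('9mm in px',proj(s,C),proj(s,C-[0,0,.009]))
e=new[205:240,280:305];cv2.imwrite('pics/e.png',cv2.resize(e,None,fx=16,fy=16,interpolation=cv2.INTER_CUBIC))
E
```

```text
expected plate corner px (np.float64(290.3847263689655), np.float64(219.218844251078)) at 137/120: (np.float64(285.43044582581257), np.float64(218.45579784930618))
cap shift 0 0 0.961916983127594 [-0.   -0.1  -0.06 -0.02 -0.09  0.17  0.37  0.67  0.96  0.65  0.32  0.09
 -0.08 -0.1  -0.15 -0.16 -0.16 -0.23]
206 136.0 138.0 | 207 159.0 159.0 | 208 149.0 150.0 | 209 161.0 152.0 | 210 171.0 158.0 | 211 160.0 162.0 | 212 178.0 183.0 | 213 178.0 183.0 | 214 173.0 173.0 | 215 162.0 162.0 | 216 154.0 154.0 | 217 130.0 130.0 | 218 109.0 109.0 | 219 110.0 110.0 | 220 122.0 122.0 | 221 144.0 144.0 | 222 142.0 142.0 | 223 132.0 132.0 | 224 132.0 133.0 | 225 132.0 133.0 | 226 137.0 137.0 | 227 129.0 129.0 | 228 115.0 115.0 | 229 172.0 172.0 | 9mm in px (np.float64(249.00000000000003), np.float64(212.99999999999994)) (np.float64(249.03264541118068), np.float64(214.9931847986546))
```

View pics/e.png

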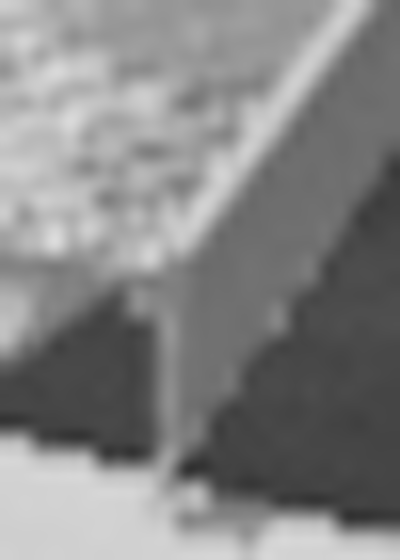

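The plate corner is at column 290.5, against 290.4 expected for 140 mm. The cap's rows match the first picture, so it is up.

```bash
python3 -c "
from workcell import r
print(r.sign_off())"
```

```text
the job is handed in; nothing more can be done
None
```

I handed the job in; no verdict came back, but my last images showed the wing about 140 mm out, the catch back up, the glass upright on the wing and the bystanders in view still in place.

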